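# Third hand at the framing bench: hold a retaining block against a frame rail

## Robot

A 6-joint arm with a two-finger parallel gripper is mounted at the origin on the work surface. World frame = base frame: x ahead of the robot, y to its left, z up, the work surface at z = 0. Lengths are in m, angles in rad, forces in N, time in s.
With the tool pointing down it reaches from about 0.25 to 0.775 m from the base axis. Payload 4 kg.
Tool frame: the origin (TCP) lies midway between the tips of the shut fingers; the grasp point (between the pads) lies 19 mm behind it; z points along the fingers, y is the line along which they close (so a half turn about z gives the same grasp; the last joint's range is limited). The gripper opens to 94 mm and grips with 3 to 60 N. Pads are 16 mm wide; open, the fingers measure 119 mm over their backs; the gripper's body (75 mm by 177 mm) begins 78 mm behind the grasp point.
Start: joints at [1.149, 0.087, 1.371, -0, 1.684, -0.103], TCP at [0.172, 0.522, 0.206] pointing down, gripper open.
Joint ranges: [-3.1, 3.1], [-0.76, 2.03], [0.27, 2.55], [-1.08, 4.22], [0.17, 2.65], [-2.57, 2.57]. Speed limits (rad/s): [2.79, 2.79, 3.14, 3.14, 3.14, 3.14].

## Interface

Orientations are given as [roll, pitch, yaw] about the fixed x, y, z axes, in that order (R = Rz(yaw) Ry(pitch) Rx(roll)).
In Python, from bench import get_obs, snapshot, close_job gives the robot as it stands. The module is installed in compiled form; this text tells all that it offers.
- The arm moves only by the tool drive_tool, never from a script. Its argument "commands" is a list of rows, each a list of 6 numbers: the shift along the tool's x, y, z in units of 0.04 m (1.0 is 0.04 m), then the turn, a rotation vector about the tool's x, y, z in units of 0.1 rad (1.0 is 0.1 rad). In form: [[dx, dy, dz, wx, wy, wz], ...]. A call has 1 to 20 rows; each row shifts and turns the commanded pose from where the row before left it, along the tool's axes as they then stand; what a row does not reach is not made up. A row lasts 1/8 s, in which the tool goes at most 62.5 mm and 10.7 degrees, less where a joint would pass 70% of its speed; a pose out of reach is approached as far as the arm can. A call with a number of a shift or a turn outside -1 to 1 is refused whole. A call with a gripper value outside its range is refused whole. "gripper" is the closure, from 0 (fully open) to 1 (shut), set as the call begins (left out, the last holds). The fingers move at their own pace and stop on an object; the grip force is fixed at half the most. Time passes only in rows, so rows that do not move let the fingers close. It gives the time, the measured TCP pose, the force, the opening and the grip force at its end, in the units of the state.
- get_obs(): the state, without advancing time (a new reading comes with each control period).
- snapshot(name): name is "scene" or "side" or "wrist"; returns a dict with "image" (420x560x3 uint8, blue, green, red), "range_z" (420x560 float32, m along the optical axis (not along the pixel's ray), 0 where there is no reading), "fx", "fy", "cx", "cy" (pixels), "rvec" (rotation vector, rad) and "tvec" (3), from world to camera coordinates, as OpenCV has them. Camera axes: x right, y down, z forward; pixel columns grow to the right and rows downward; lengths in m; the calibration is good to about 2 mm. The wrist camera is an equidistant fisheye: a pixel r from the principal point sees the ray r / f radians off the axis. A picture is of the moment at which its call begins.
- close_job(): hands the job in; it is judged then, once.
The state is a dict: "time": time; "joint_positions": joint angles; "qvel": joint speeds; "joint_torque": joint torques, N m; "tool_pos": TCP position; "ee_rot": TCP orientation; "wrist_force": force on the tool from outside, world axes, zero at the start; "wrist_torque": the same for the moment, N m; "width": finger opening in m; "finger_force": force on a finger pad.
Only numpy, scipy, OpenCV 4.12 (cv2) and the standard library are available. Lean on these libraries where they do the work, as an engineer would, in place of code of your own. Each camera call takes 0.05 s, during which the arm holds its last target. There are 200 camera calls.

## Task

Be the third hand at the framing bench: take the pale beech block out of the pocket tray, stand it on the grey backing board inside the clamped picture frame, and press its wide face flat against the frame's far rail, centred on the pencil line of the blue tape tag where the screw has been started. Push steadily against the rail with about 10 N for at least two seconds so that your colleague can drive the screw, and finish while you are still holding it there with the same push - do not let go. Leave the other blocks, the pencil and the screw jar where they are.

Things in the scene. Friction and masses are not known exactly. Their poses are not given: they have to be found in the camera images.
- beech_block: pale beech block, the only pale one in the tray: 32 (x) x 40 (y) x 32 (z) mm, 20 to 45 g. Origin at the centre of its underside, z up. Its wide faces (40 wide, 32 high) look along its x and -x, either may go to the rail; grip it by its ends, 40 mm apart along y. In the tray it stands square in a pocket, underside 4 mm, top 36 mm above the bench: the upper 22 mm stick out.
- tray: grey pocket tray fixed on the bench, 165 x 165 mm, 14 mm high; 6 pockets 35 (x) x 43 (y) mm, 10 mm deep, at x = -50, 0, 50 and y = -42.5, 42.5 mm. Blocks have 1.5 mm of play all round. Origin at the centre of its underside. Four pockets are filled, in changing order; neighbours stand 45 mm apart along y, 18 mm along x.
- walnut_block_a: a dark walnut block of the same size in another pocket; leave it. Origin at the centre of its underside.
- walnut_block_b: a second dark walnut block, same size, in another pocket; leave it.
- black_block: a black block, same size, in another pocket; leave it.
- jig: plywood board 300 (x) x 375 (y) x 12 mm, fixed, origin at the centre of its underside, x to the far rail. Centred on it lies a pale frame 220 x 280 mm, face down: rails about 20 mm wide, tops 62 mm above the bench; inside (182 x 240 mm) a grey backing board, surface 28 mm above the bench. Two red-handled toggle clamps, 145 mm high, hold the left and right rails at x = -65 mm.
- far_rail: the frame's far rail (away from the robot), 20 (x) x 280 (y) x 50 (z) mm, rigid and fixed; origin at the centre of its underside, 12 mm above the bench; axes as the jig's. Its inner face, which looks along -x to the robot, is 10 mm from its origin.
- screw: brass screw started in the far rail from outside, and in line with it a blue tape tag, 14 mm wide, over the rail's top with a black pencil line down its middle. Origin on the rail's inner face at backing-board height, under the mark; x out through the rail, y along the rail, z up. Within 55 mm of the rail's middle. The block's origin belongs at x = -16, y = 0, z = 0 mm from here, its x parallel to this x.
- pencil: flat red carpenter's pencil, 10 x 140 x 7 mm, lying along the rail direction on the backing board in its near half, at least 100 mm from the far rail; leave it. Origin under its middle.
- screw_jar: amber screw jar, 60 mm across, 75 mm high, standing a little beyond and between the tray and the jig; leave it. Origin under its middle.

How it is judged:
By the outcome, as a careful person would: the job done as asked, in the order asked, and still so for the second after the job is handed in, while the arm keeps its last pose, push and grip.
It also fails if it takes over 48 s, if anything falls off the work surface, if the arm or the gripper's body presses on something with over 40 N, if the wrist force passes 120 N, or if a joint passes its speed limit or range.

## Working session

There is one attempt and no reset: what is moved stays moved. The work goes in short steps, Python scripts to look and compute and a tool call to move; the robot and the scene stay as the last step left them, time stands still between calls to the robot, and variables do not carry over. Pictures are saved under pics/ and viewed, at most 10 in all, crops included, and the job is handed in when it is done.

Besides the shell and the picture viewer there is one more tool, called after ">>>" as name(argument=value, ...) on one line, values as JSON. drive_tool: Moves the arm, as the interface text tells. Its arguments: {"type":"object","properties":{"commands":{"type":"array"},"gripper":{"type":"number"}},"required":["commands"]}

```bash
mkdir -p pics; cat > h.py <<'E'
import numpy as np, cv2
from bench import get_obs, snapshot
def cloud(s):
    R,_=cv2.Rodrigues(np.array(s["rvec"],float)); z=s["range_z"]
    v,u=np.mgrid[:z.shape[0],:z.shape[1]]
    P=np.stack([(u-s["cx"])/s["fx"]*z,(v-s["cy"])/s["fy"]*z,z],-1)
    W=(P-np.array(s["tvec"]).ravel())@R
    W[z<=0]=np.nan
    return W
E
python3 - <<'E'
from h import *
o=get_obs(); print({k:np.round(v,3) for k,v in o.items()})
for n in("scene","side"):
    s=snapshot(n); np.save(n,s,allow_pickle=True); cv2.imwrite(f"pics/{n}.png",s["image"])
    R,_=cv2.Rodrigues(np.array(s["rvec"],float)); print(n,-R.T@np.array(s["tvec"]).ravel(),s["fx"])
E
```

```text
{'time': np.float64(0.0), 'joint_positions': array([ 1.149,  0.088,  1.372, -0.   ,  1.684, -0.103]), 'qvel': array([ 0.   , -0.001, -0.001,  0.   ,  0.002,  0.   ]), 'joint_torque': array([ 0.0000e+00, -3.4018e+01, -3.0242e+01,  7.2000e-02,  3.3000e-02,
       -0.0000e+00]), 'tool_pos': array([0.172, 0.522, 0.204]), 'ee_rot': array([-3.139, -0.   ,  2.823]), 'wrist_force': array([ 0.32 , -0.505,  0.638]), 'wrist_torque': array([-0.003,  0.032,  0.005]), 'finger_force': np.float64(0.0), 'width': np.float64(0.094)}
scene [ 1.10072287 -0.32577421  0.55433581] 442.54732590118095
side [0.39605807 0.60586994 0.63159862] 480.1318911802434
```

View pics/scene.png

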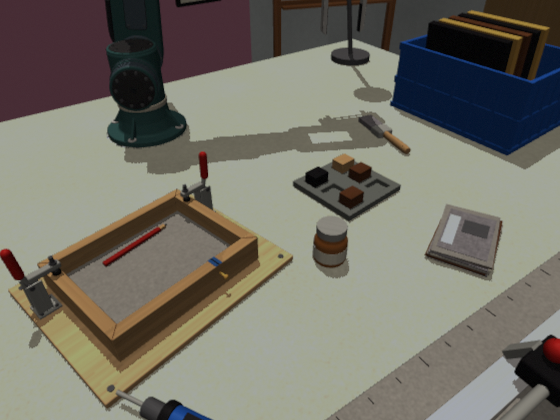

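View pics/side.png

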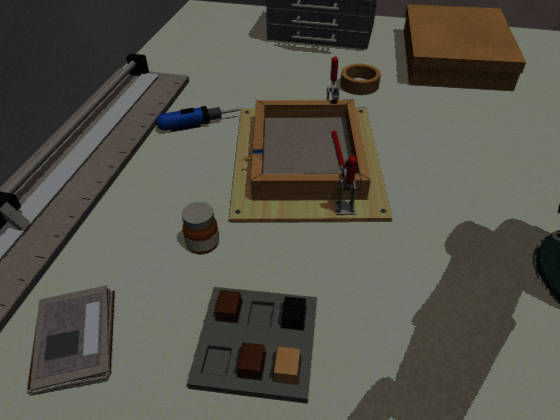

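The scene view shows the beech block at (343,162), the black block at (316,177), walnuts at (360,171) and (351,197), and the tape tag at (217,264). The side view shows the beech block at (287,365), the tape at (258,151) and the jar at (200,227).

```bash
python3 - <<'E'
from h import *
def rect(p):
    (c,(a,b),t)=cv2.minAreaRect((p*1000).astype(np.float32)); return np.round(c,1),np.round((a,b),1),round(t,2)
seed={"scene":dict(beech=(343,161),tape=(217,264)),"side":dict(beech=(287,358),tape=(258,151))}
for n in("scene","side"):
    s=np.load(n+".npy",allow_pickle=True).item(); W=cloud(s); im=s["image"].astype(int); z=W[...,2]
    print("==",n,"bench z",np.nanmedian(z[np.abs(z)<.01]))
    for k,(u,v) in seed[n].items(): print(k,np.round(W[v,u],4),im[v,u])
    # tape: blue pixels near seed
    u,v=seed[n]["tape"]; m=np.zeros(z.shape,bool); m[v-15:v+16,u-20:u+21]=1
    m&=(im[...,0]>im[...,2]+25)
    print("tape",m.sum(),np.nanmean(W[m],0).round(4), "z",np.nanpercentile(z[m],[5,50,95]).round(4))
    # connected comps at height bands
    for nm,lo,hi in(("blocktop",.032,.040),("tray",.011,.017),("rail",.058,.066),("jig",.009,.0155)):
        mk=((z>lo)&(z<hi)).astype(np.uint8); 
        N,L,st,_=cv2.connectedComponentsWithStats(mk)
        for i in range(1,N):
            if st[i,4]>60:
                p=W[L==i]; 
                if abs(p[:,1]).max()<.9 and p[:,0].max()<.9: print(nm,st[i,4],st[i,:4],*rect(p[:,:2]),"med z",np.median(p[:,2]).round(4),im[L==i].mean(0).round())
E
```

```text
== scene bench z -0.00024356146407195973
beech [0.4793 0.2775 0.036 ] [ 79 123 161]
tape [ 0.6341 -0.1227  0.0639] [91 55 29]
tape 67 [ 0.6241 -0.1221  0.0621] z [0.0608 0.0622 0.0634]
blocktop 159 [161   2  88  16] [-926.8  660.4] [451.7  27.9] 89.36 med z 0.0359 [52. 45. 71.]
blocktop 239 [  0  24 108  21] [-926.   -14.9] [412.   27.7] 89.31 med z 0.0363 [52. 45. 71.]
blocktop 427 [393  92 141  51] [469.  661.9] [381.2 105.7] 18.31 med z 0.0361 [49. 23.  7.]
blocktop 191 [119 116  56  16] [ 44.4 -19.5] [145.9  69.2] 57.62 med z 0.036 [30. 31. 18.]
blocktop 151 [332 153  22  13] [470.  285.3] [33.4 42.2] 4.63 med z 0.0356 [ 78. 117. 148.]
blocktop 167 [349 162  23  13] [519.3 291.5] [33.2 42.3] 8.98 med z 0.0353 [29. 45. 71.]
blocktop 170 [305 166  23  13] [478.4 200.9] [34.6 40.9] 7.1 med z 0.0356 [26. 27. 28.]
blocktop 208 [339 185  25  15] [578.  212.2] [34.3 42. ] 6.93 med z 0.0356 [27. 42. 69.]
blocktop 620 [ 61 205 173  67] [ 463.8 -171.7] [284.5 132.9] 69.14 med z 0.0361 [28. 45. 60.]
blocktop 311 [102 223  64  42] [ 473.4 -201.8] [ 12.5 134.9] 17.06 med z 0.0341 [ 35.  41. 1
[... 5410 characters left out ...]
36.]
jig 258 [409  76 104  13] [ 218.7 -575.5] [254.2  20.3] 2.69 med z 0.0123 [11. 22. 33.]
jig 96 [340  80  39  12] [ 467.7 -500.7] [96.6 41.3] 1.92 med z 0.012 [11. 22. 31.]
jig 5609 [229 108 163 112] [ 539.1 -192.8] [299.8 377.1] 13.71 med z 0.0115 [ 60.  95. 105.]
jig 88 [159 121  50   9] [ 833.2 -239.9] [111.4   8.9] 27.82 med z 0.0122 [21.  8.  4.]
jig 939 [538 232  22  63] [88.8 -6.4] [136.3  32.9] 81.77 med z 0.0125 [18. 19. 10.]
jig 80 [185 237  34  15] [663.9  97.5] [58.4 24.4] 24.82 med z 0.0124 [40. 47. 52.]
jig 6850 [186 287 131 114] [524.2 250.6] [165.5 167.1] 6.41 med z 0.0138 [48. 53. 53.]
jig 496 [ 26 291  88 103] [745.6 319.9] [182.3  87.9] 80.46 med z 0.0122 [51. 56. 61.]
```

>>> drive_tool(commands=[[0,0,0,0,0,-0.86],[0,0,0,0,0,-0.86],[0,0,0,0,0,-0.86],[0,0,0,0,0,-0.86],[0,0,0,0,0,-0.86],[-0.84,-0.83,0,0,0,0],[-0.84,-0.83,0,0,0,0],[-0.84,-0.83,0,0,0,0],[-0.84,-0.83,0,0,0,0],[-0.84,-0.83,0,0,0,0],[-0.84,-0.83,0,0,0,0],[-0.84,-0.83,0,0,0,0],[-0.84,-0.83,0,0,0,0],[0,0,0,0,0,0],[0,0,0,0,0,0]], gripper=0)

```text
time: 1.98
tool_pos: [0.4685, 0.2883, 0.2049]
ee_rot: [3.141, -0.001, -3.031]
wrist_force: [0.2, -0.2, 0.2]
width: 0.0941
finger_force: 0.0
```

```bash
cat >> h.py <<'E'
def wcloud(s):
    R,_=cv2.Rodrigues(np.array(s["rvec"],float)); z=s["range_z"]
    v,u=np.mgrid[:z.shape[0],:z.shape[1]]
    a=(u-s["cx"])/s["fx"]; b=(v-s["cy"])/s["fy"]; th=np.hypot(a,b)+1e-9
    k=np.tan(th)/th
    W=(np.stack([a*k*z,b*k*z,z],-1)-np.array(s["tvec"]).ravel())@R
    W[z<=0]=np.nan
    return W
E
python3 - <<'E'
from h import *
s=snapshot("wrist"); cv2.imwrite("pics/w1.png",s["image"]); W=wcloud(s); z=W[...,2]; im=s["image"]
N,L,st,_=cv2.connectedComponentsWithStats(((z>.03)&(z<.042)).astype(np.uint8))
for i in range(1,N):
    if st[i,4]>150:
        c,d,t=cv2.minAreaRect((W[L==i][:,:2]*1000).astype(np.float32)); print(st[i],np.round(c,1),np.round(d,1),round(t,1),np.median(z[L==i]).round(4),im[L==i].mean(0).round())
E
```

```text
[ 516   89   44  199 1098] [422.2 656.5] [296.5   9.6] 3.1 0.0361 [47. 22.  8.]
[ 19 157  35 112 625] [533.6 -52.6] [162.1   5.2] 13.5 0.0359 [33. 51. 66.]
[189 177  36  29 980] [478.2 203.6] [32.2 40.2] 5.8 0.0344 [21. 21. 21.]
[264 177  36  28 972] [468.6 287.6] [30.2 39. ] 6.4 0.0344 [107. 161. 193.]
[264 219  36  28 931] [518.1 293.2] [32.3 40.1] 6.3 0.0342 [34. 53. 87.]
[201 259  29  24 559] [576.8 216.4] [31.9 36.7] 7.5 0.0343 [20. 32. 55.]
```

View pics/w1.png

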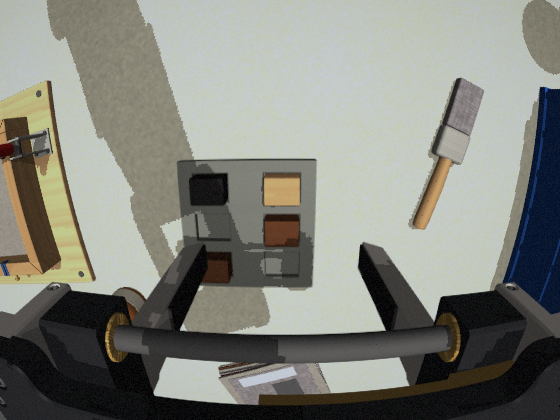

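The wrist view shows the beech block at (282,189), centred between the fingers in its column. The wrist range agrees with the side camera to about 1 mm, so I'm descending.

>>> drive_tool(commands=[[0,0.0,0.9,0,0,0],[0,0,0.9,0,0,0],[0,0,0.9,0,0,0],[0,0,0.9,0,0,0],[0,0,0.6,0,0,0],[0,0,0.3,0,0,0],[0,0,0.15,0,0,0],[0,0,0,0,0,0],[0,0,0,0,0,0]], gripper=0)

```text
time: 3.15
tool_pos: [0.4698, 0.2887, 0.0207]
ee_rot: [3.141, 0.002, -3.03]
wrist_force: [-0.5, 1.0, -0.4]
width: 0.0944
finger_force: 0.0
```

>>> drive_tool(commands=[[0,-0.03,0.08,0,0,0],[0,0,0,0,0,0],[0,0,0,0,0,0]])

```text
time: 3.52
tool_pos: [0.4692, 0.2869, 0.0164]
ee_rot: [3.141, 0.0, -3.031]
wrist_force: [0.2, 0.4, 0.2]
width: 0.0942
finger_force: 0.0
```

>>> drive_tool(commands=[[0,0,0,0,0,0],[0,0,0,0,0,0],[0,0,0,0,0,0],[0,0,0,0,0,0],[0,0,0,0,0,0],[0,0,0,0,0,0]], gripper=1)

```text
time: 4.28
tool_pos: [0.4692, 0.287, 0.0163]
ee_rot: [3.141, 0.0, -3.03]
wrist_force: [-0.4, 0.2, -0.9]
width: 0.04
finger_force: 30.0
```

>>> drive_tool(commands=[[0,0,-0.3,0,0,0],[0,0,-0.7,0,0,0],[0,0,-0.9,0,0,0],[0,0,-0.9,0,0,0],[0,0,-0.9,0,0,0],[0,0,-0.4,0,0,-0.64],[0,0,0,0,0,-0.63],[0,0,0,0,0,0]])

```text
time: 5.28
tool_pos: [0.4693, 0.2871, 0.1814]
ee_rot: [3.141, 0.001, -2.904]
wrist_force: [0.5, 0.8, -1.0]
width: 0.0396
finger_force: 30.0
```

>>> drive_tool(commands=[[-0.02,-0.5,0,0,0,0],[-0.02,-0.9,0,0,0,0],[-0.02,-0.9,0,0,0,0],[-0.02,-0.9,0,0,0,0],[-0.02,-0.9,0,0,0,0],[-0.02,-0.9,0,0,0,0],[-0.02,-0.9,0,0,0,0],[-0.02,-0.9,0,0,0,0],[-0.02,-0.9,0,0,0,0],[-0.02,-0.9,0,0,0,0],[-0.02,-0.9,0,0,0,0],[-0.02,-0.9,0,0,0,0],[0,-0.47,0,0,0,0],[0,0,0,0,0,0],[0,0,0,0,0,0],[0,0,0,0,0,0]])

```text
time: 7.28
tool_pos: [0.5809, -0.1321, 0.1805]
ee_rot: [3.141, 0.0, -2.902]
wrist_force: [0.3, 0.2, -0.4]
width: 0.0398
finger_force: 30.0
```

```bash
python3 - <<'E'
from h import *
s=snapshot("wrist"); np.save("w2",s,allow_pickle=True); cv2.imwrite("pics/w2.png",s["image"])
o=get_obs(); print(o["tool_pos"],o["ee_rot"])
s2=snapshot("scene"); np.save("sc2",s2,allow_pickle=True)
a=cv2.resize(s2["image"][220:330,150:290],None,fx=5,fy=5,interpolation=cv2.INTER_NEAREST); cv2.imwrite("pics/sc2.png",a)
E
```

```text
[ 0.58097769 -0.1321079   0.18049195] [ 3.14142393e+00  2.53624180e-04 -2.90179485e+00]
```

View pics/w2.png

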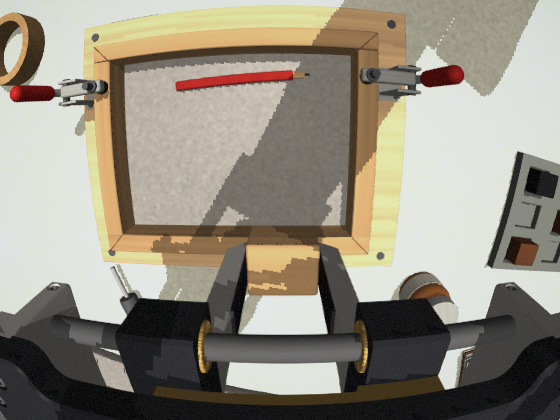

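View pics/sc2.png

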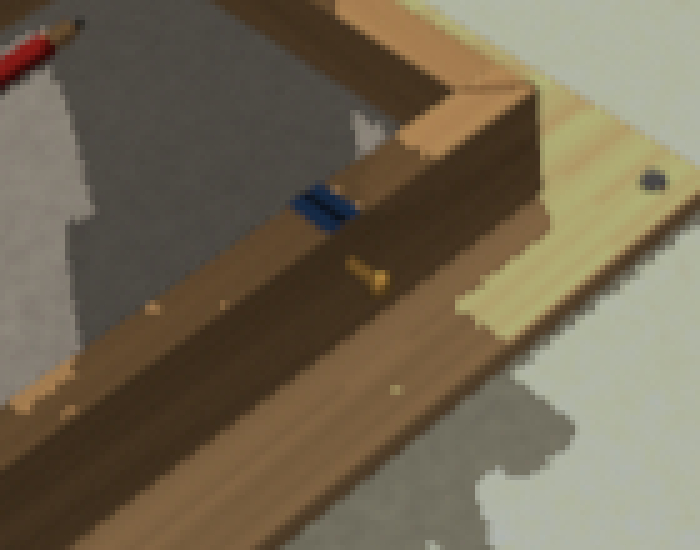

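The wrist view shows the block held square at (283,270), hiding the tag. In the scene crop the tape's pencil line is at (325,206), which is full-image pixel (215,261). Next I'll project the tape onto the rail-top plane.

```bash
python3 - <<'E'
from h import *
t=np.radians(13.67); C=np.array([.5391,-.1953]); R2=np.array([[np.cos(t),np.sin(t)],[-np.sin(t),np.cos(t)]])
for f,box in(("sc2",(195,250,240,285)),("scene",(195,250,240,285)),("side",(245,140,272,160))):
    s=np.load(f+".npy",allow_pickle=True).item(); R,_=cv2.Rodrigues(np.array(s["rvec"],float)); T=np.array(s["tvec"]).ravel()
    c=-R.T@T; im=s["image"].astype(int)
    v,u=np.mgrid[:420,:560]; d=np.stack([(u-s["cx"])/s["fx"],(v-s["cy"])/s["fy"],np.ones(u.shape)],-1)@R
    P=c+d*((.062-c[2])/d[...,2])[...,None]; J=(P[...,:2]-C)@R2.T
    a,b,e,g=box; m=np.zeros(u.shape,bool); m[b:g,a:e]=1
    blue=m&(im[...,0]>im[...,2]+12)&(np.abs(J[...,0]-.1)<.009)
    q=J[blue]; print(f,blue.sum(),"y min/max/mean/mid",(q[:,1].min()*1e3).round(1),(q[:,1].max()*1e3).round(1),(q[:,1].mean()*1e3).round(1),"x",(q[:,0].mean()*1e3).round(1))
    k=m&(np.abs(J[...,0]-.1)<.009)&(np.abs(J[...,1]-q[:,1].mean())<.004)
    w=np.clip(60-im.sum(-1)[k],0,None); 
    if w.sum(): print(" dark line y",((J[k][:,1]*w).sum()/w.sum()*1e3).round(2))
    # rail edges in jig frame from depth
    W=cloud(s); z=W[...,2]; JJ=(W[...,:2]-C)@R2.T
    r=(abs(z-.062)<.003)&(abs(JJ[...,0])<.13)&(abs(JJ[...,1])<.15)
    fr=r&(JJ[...,0]>.08)&(abs(JJ[...,1])<.1)
    print(" far rail x",np.percentile(JJ[...,0][fr],[1,50,99]).round(4),"slope deg",np.degrees(np.polyfit(JJ[...,1][fr],JJ[...,0][fr],1)[0]).round(2), "frame y",np.percentile(JJ[...,1][r],[.3,99.7]).round(4))
E
```

```text
sc2 64 y min/max/mean/mid 44.5 57.6 51.0 x 100.1
 dark line y 50.85
 far rail x [0.0891 0.1005 0.1099] slope deg -0.0 frame y [-0.1402  0.1388]
scene 65 y min/max/mean/mid 44.5 57.6 51.1 x 100.0
 far rail x [0.0893 0.1005 0.1099] slope deg 0.05 frame y [-0.1402  0.139 ]
side 40 y min/max/mean/mid 45.0 58.0 52.1 x 99.4
 dark line y 51.52
 far rail x [0.0905 0.1003 0.1101] slope deg -0.03 frame y [-0.1404  0.1419]
```

>>> drive_tool(commands=[[0,0,0.6,0,0,0],[0,0,0.8,0,0,0],[0,0,0.8,0,0,0],[0,0,0.7,0,0,0],[0,0,0.4,0,0,0],[0,0,0.08,0,0,0],[0,0,0,0,0,0],[0,0,0,0,0,0]])

```text
time: 8.38
tool_pos: [0.5821, -0.1336, 0.0467]
ee_rot: [-3.14, 0.002, -2.903]
wrist_force: [-0.1, -0.6, -0.4]
width: 0.0396
finger_force: 30.0
```

```bash
cat > m.py <<'E'
from h import *
t=np.radians(13.67); C=np.array([.5391,-.1953]); R2=np.array([[np.cos(t),np.sin(t)],[-np.sin(t),np.cos(t)]])
o=get_obs(); print(o["time"],o["tool_pos"].round(4),"jig",(R2@(o["tool_pos"][:2]-C)).round(4),o["ee_rot"].round(4),o["wrist_force"].round(2))
s=snapshot("scene"); np.save("sc3",s,allow_pickle=True)
im=s["image"][210:310,150:280]; import time
cv2.imwrite(f"pics/m{int(o['time']*100)}.png",cv2.resize(im,None,fx=6,fy=6,interpolation=cv2.INTER_NEAREST)); print(f"pics/m{int(o['time']*100)}.png")
W=cloud(s); z=W[...,2]; J=(W[...,:2]-C)@R2.T; I=s["image"].astype(int)
k=(abs(z-np.float64(o["tool_pos"][2]+.0197))<.004)&(J[...,0]>.02)&(J[...,0]<.095)&(abs(J[...,1]-.051)<.03)&(I[...,2]>I[...,0]+15)
q=J[k]; print("block top px",k.sum(),"x",np.percentile(q[:,0],[1,99]).round(4),"y",np.percentile(q[:,1],[1,50,99]).round(4),"z",np.median(z[k]).round(4))
E
python3 m.py
```

```text
8.375 [ 0.5821 -0.1336  0.0467] jig [0.0564 0.0498] [-3.1402e+00  2.4000e-03 -2.9034e+00] [-0.07 -0.56 -0.41]
pics/m837.png
block top px 315 x [0.0408 0.0938] y [0.0294 0.0513 0.0711] z 0.0656
```

>>> drive_tool(commands=[[0,0.02,0.08,0,0,0],[0,0,0.04,0,0,0],[0,0,0,0,0,0],[0,0,0,0,0,0]])

```text
time: 8.93
tool_pos: [0.5809, -0.1325, 0.0403]
ee_rot: [3.142, 0.0, -2.903]
wrist_force: [-0.1, 0.9, -0.1]
width: 0.0395
finger_force: 30.0
```

>>> drive_tool(commands=[[0,0,0.013,0,0,0],[0,0,0,0,0,0],[0,0,0,0,0,0]])

```text
time: 9.3
tool_pos: [0.581, -0.1325, 0.0403]
ee_rot: [-3.142, 0.0, -2.903]
wrist_force: [-1.6, 0.7, 5.1]
width: 0.0396
finger_force: 30.0
```

>>> drive_tool(commands=[[0,0,0.013,0,0,0],[0,0,0,0,0,0],[0,0,0,0,0,0]])

```text
time: 9.68
tool_pos: [0.581, -0.1325, 0.0403]
ee_rot: [-3.141, 0.0, -2.903]
wrist_force: [-1.9, 1.3, 6.2]
width: 0.0392
finger_force: 30.0
```

```bash
python3 m.py
```

```text
9.675 [ 0.581  -0.1325  0.0403] jig [0.0555 0.0511] [-3.1414e+00  5.0000e-04 -2.9034e+00] [-1.95  1.26  6.24]
pics/m967.png
block top px 366 x [0.0403 0.0947] y [0.0243 0.0523 0.078 ] z 0.0596
```

>>> drive_tool(commands=[[0,0,-0.013,0,0,0],[-0.15,0,0,0,0,0],[-0.15,0,0,0,0,0],[-0.12,0,0,0,0,0],[0,0,0,0,0,0],[0,0,0,0,0,0]])

```text
time: 10.48
tool_pos: [0.5977, -0.1291, 0.0403]
ee_rot: [-3.14, 0.001, -2.904]
wrist_force: [-2.1, -0.9, 5.7]
width: 0.04
finger_force: 30.0
```

```bash
python3 m.py
```

```text
10.475 [ 0.5977 -0.1291  0.0403] jig [0.0726 0.0505] [-3.1403e+00  8.0000e-04 -2.9035e+00] [-2.1  -0.85  5.67]
pics/m1047.png
block top px 343 x [0.0574 0.0945] y [0.0237 0.0519 0.0785] z 0.0598
```

View pics/m1047.png

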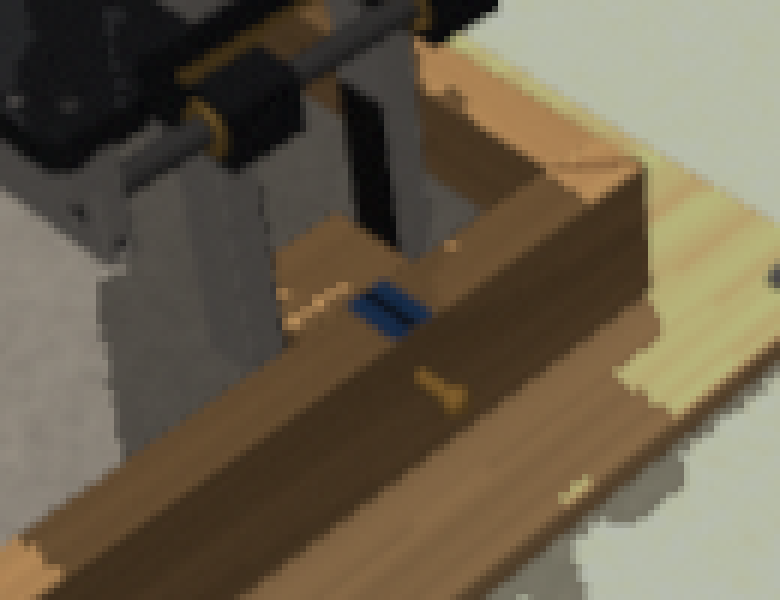

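The crop shows the block standing just behind the rail, between the fingers, with its top spanning about (280,300) to (405,250). The tape line is at (392,307). Now I'll measure the block's ends precisely in the same view.

```bash
cat > e.py <<'E'
from m import *
y=J[...,1]
for x0 in np.arange(.060,.090,.004):
    k=(abs(J[...,0]-x0)<.002)&(abs(z-.0598)<.0035)&(abs(y-.051)<.035)&(I[...,2]>I[...,0]+12)
    if k.sum()>3: print(x0.round(3),k.sum(),(np.array([y[k].min(),y[k].max(),(y[k].min()+y[k].max())/2])*1e3).round(1))
f=(abs(J[...,0]-.075)<.012)&(z>.066)&(z<.1)&(abs(y-.051)<.06)
h=y[f]; print("fingers y",np.histogram(h,bins=np.arange(0.01,.1,.004)))
E
python3 e.py
```

```text
10.525 [ 0.5976 -0.1291  0.0403] jig [0.0725 0.0505] [-3.1403e+00  7.0000e-04 -2.9036e+00] [-1.7  -1.04  4.78]
pics/m1052.png
block top px 339 x [0.0569 0.0945] y [0.0223 0.052  0.0772] z 0.0598
0.06 30 [43.5 68.2 55.8]
0.064 29 [42.3 70.  56.2]
0.068 30 [38.9 70.3 54.6]
0.072 35 [35.7 69.3 52.5]
0.076 38 [33.9 69.6 51.7]
0.08 45 [30.  68.8 49.4]
0.084 45 [30.  69.2 49.6]
0.088 27 [17.4 85.2 51.3]
fingers y (array([ 0, 36, 99, 36, 30,  2,  0,  0,  0,  0,  0,  0,  0,  0, 39, 94, 30,
       34,  0,  0,  0,  0]), array([0.01 , 0.014, 0.018, 0.022, 0.026, 0.03 , 0.034, 0.038, 0.042,
       0.046, 0.05 , 0.054, 0.058, 0.062, 0.066, 0.07 , 0.074, 0.078,
       0.082, 0.086, 0.09 , 0.094, 0.098]))
```

>>> drive_tool(commands=[[0,0.025,-0.012,0,0,0],[-0.04,0,0,0,0,0],[0,0,0,0,0,0],[0,0,0,0,0,0]])

```text
time: 11.08
tool_pos: [0.5982, -0.1276, 0.0403]
ee_rot: [-3.141, -0.001, -2.904]
wrist_force: [-2.6, -2.7, 5.4]
width: 0.0399
finger_force: 30.0
```

```bash
python3 e.py | grep -v finger
```

```text
11.075 [ 0.5982 -0.1276  0.0403] jig [0.0734 0.0518] [-3.1411e+00 -8.0000e-04 -2.9035e+00] [-2.6  -2.7   5.39]
pics/m1107.png
block top px 329 x [0.0586 0.0948] y [0.024  0.0541 0.0794] z 0.0597
0.06 27 [45.1 70.4 57.8]
0.064 26 [44.1 71.4 57.7]
0.068 34 [40.1 70.5 55.3]
0.072 38 [37.2 71.  54.1]
0.076 33 [36.5 72.3 54.4]
0.08 40 [32.1 72.4 52.2]
0.084 49 [31.6 70.4 51. ]
0.088 26 [19.9 80.8 50.4]
         0,   1, 124,  31,  34,  11,   0,   0,   0]), array([0.01 , 0.014, 0.018, 0.022, 0.026, 0.03 , 0.034, 0.038, 0.042,
       0.046, 0.05 , 0.054, 0.058, 0.062, 0.066, 0.07 , 0.074, 0.078,
       0.082, 0.086, 0.09 , 0.094, 0.098]))
```

>>> drive_tool(commands=[[-0.03,0,0,0,0,0],[-0.03,0,0,0,0,0],[0,0,0,0,0,0],[0,0,0,0,0,0]])

```text
time: 11.62
tool_pos: [0.5983, -0.1276, 0.0403]
ee_rot: [3.142, -0.006, -2.904]
wrist_force: [-7.8, -2.9, 9.0]
width: 0.0397
finger_force: 30.0
```

>>> drive_tool(commands=[[-0.015,0,-0.03,0,0,0],[0,0,0,0,0,0],[0,0,0,0,0,0]])

```text
time: 12.0
tool_pos: [0.5983, -0.1275, 0.0404]
ee_rot: [3.141, -0.007, -2.904]
wrist_force: [-8.6, -4.3, 4.5]
width: 0.0398
finger_force: 30.0
```

```bash
python3 e.py | grep -v finger
```

```text
12.0 [ 0.5983 -0.1275  0.0404] jig [0.0735 0.0518] [ 3.1412 -0.0073 -2.904 ] [-8.57 -4.29  4.51]
pics/m1200.png
block top px 331 x [0.0582 0.0947] y [0.0226 0.0532 0.0774] z 0.0599
0.06 23 [46.5 70.4 58.5]
0.064 31 [44.8 71.5 58.2]
0.068 31 [40.1 71.3 55.7]
0.072 30 [37.  70.6 53.8]
0.076 37 [36.5 71.  53.8]
0.08 48 [32.  71.4 51.7]
0.084 42 [30.8 71.7 51.2]
0.088 28 [20.5 81.8 51.2]
         0,   0, 122,  31,  30,  10,   0,   0,   0]), array([0.01 , 0.014, 0.018, 0.022, 0.026, 0.03 , 0.034, 0.038, 0.042,
       0.046, 0.05 , 0.054, 0.058, 0.062, 0.066, 0.07 , 0.074, 0.078,
       0.082, 0.086, 0.09 , 0.094, 0.098]))
```

>>> drive_tool(commands=[[-0.005,0,0,0,-0.06,0],[0,0,0,0,0,0],[0,0,0,0,0,0],[0,0,0,0,0,0]])

```text
time: 12.55
tool_pos: [0.5984, -0.1275, 0.0403]
ee_rot: [3.141, -0.002, -2.904]
wrist_force: [-8.1, -4.5, 5.5]
width: 0.0401
finger_force: 30.0
```

>>> drive_tool(commands=[[-0.017,0,0,0,-0.01,0],[0,0,0,0,0,0],[0,0,0,0,0,0],[0,0,0,0,0,0],[0,0,0,0,0,0],[0,0,0,0,0,0]])

```text
time: 13.3
tool_pos: [0.5984, -0.1275, 0.0403]
ee_rot: [3.141, -0.002, -2.904]
wrist_force: [-9.9, -3.2, 5.7]
width: 0.04
finger_force: 30.0
```

```bash
python3 e.py | head -12; python3 - <<'E'
from h import *
x=[]
for i in range(5):
    snapshot("side"); x.append(get_obs()["wrist_force"]@[.9717,.2363,0])
print(np.round(x,2))
E
```

```text
13.3 [ 0.5984 -0.1275  0.0403] jig [0.0736 0.0519] [ 3.141e+00 -2.200e-03 -2.904e+00] [-9.9  -3.25  5.67]
pics/m1330.png
block top px 326 x [0.058  0.0946] y [0.0229 0.0538 0.0791] z 0.0599
0.06 20 [45.2 69.7 57.4]
0.064 29 [44.4 72.  58.2]
0.068 32 [40.5 71.8 56.1]
0.072 33 [38.9 69.8 54.4]
0.076 40 [36.6 71.5 54.1]
0.08 45 [32.8 72.2 52.5]
0.084 42 [31.2 72.  51.6]
0.088 27 [29.1 85.7 57.4]
fingers y (array([  0,   0, 123,  35,  33,   8,   0,   0,   0,   0,   0,   0,   0,
[-11.23 -10.25 -10.79 -10.21 -11.06]
```

>>> drive_tool(commands=[[0,0,0,0,0,0],[0,0,0,0,0,0],[0,0,0,0,0,0],[0,0,0,0,0,0],[0,0,0,0,0,0],[0,0,0,0,0,0],[0,0,0,0,0,0],[0,0,0,0,0,0],[0,0,0,0,0,0],[0,0,0,0,0,0],[0,0,0,0,0,0],[0,0,0,0,0,0],[0,0,0,0,0,0],[0,0,0,0,0,0],[0,0,0,0,0,0],[0,0,0,0,0,0],[0,0,0,0,0,0],[0,0,0,0,0,0],[0,0,0,0,0,0],[0,0,0,0,0,0]])

```text
time: 16.1
tool_pos: [0.5984, -0.1275, 0.0403]
ee_rot: [3.141, -0.002, -2.904]
wrist_force: [-10.3, -4.6, 5.5]
width: 0.0397
finger_force: 30.0
```

```bash
python3 m.py
```

```text
16.1 [ 0.5984 -0.1275  0.0403] jig [0.0736 0.0519] [ 3.1411e+00 -2.2000e-03 -2.9039e+00] [-10.28  -4.55   5.5 ]
pics/m1610.png
block top px 324 x [0.0577 0.0945] y [0.0245 0.0539 0.0791] z 0.0599
```

View pics/m1330.png

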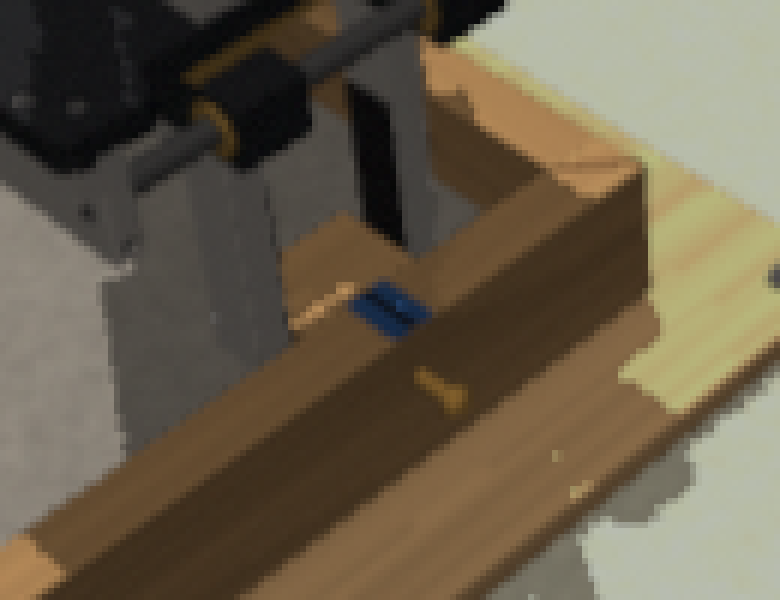

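The crop shows the block flush against the rail behind the tape. Last check: the right pad's inner face, which marks the block's +y end, against the tape centre in the same camera.

```bash
python3 - <<'E'
from m import *
y=J[...,1]
f=(z>.064)&(z<.085)&(J[...,0]>.067)&(J[...,0]<.080)&(y>.06)&(y<.1)
print("right pad y",np.percentile(y[f],[5,25,50,75]).round(4),f.sum())
f=(z>.064)&(z<.085)&(J[...,0]>.05)&(J[...,0]<.095)&(y>.0)&(y<.045)
print("left finger y",np.percentile(y[f],[1,5,25,50,75,95,99]).round(4),f.sum())
b=(I[...,0]>I[...,2]+12)&(abs(J[...,0]-.1)<.012)&(abs(y-.051)<.02)&(abs(z-.062)<.006)
print("tape y depth",(y[b].min()+y[b].max())/2,y[b].mean(),b.sum())
s=snapshot("side");W=cloud(s); z=W[...,2]; J=(W[...,:2]-C)@R2.T;y=J[...,1];I=s["image"].astype(int)
b=(I[...,0]>I[...,2]+6)&(abs(J[...,0]-.1)<.012)&(abs(y-.051)<.02)&(abs(z-.062)<.006)
print("side tape",y[b].mean(),b.sum())
f=(z>.05)&(z<.1)&(abs(J[...,0]-.0735)<.008)&(y>.06)&(y<.11); print("side + finger y (outer)",np.percentile(y[f],[5,50,95]).round(4),f.sum())
E
```

```text
16.15 [ 0.5984 -0.1275  0.0403] jig [0.0736 0.0519] [ 3.1410e+00 -2.2000e-03 -2.9039e+00] [-9.25 -4.8   6.47]
pics/m1614.png
block top px 324 x [0.0584 0.0947] y [0.0242 0.054  0.0785] z 0.0598
right pad y [0.0707 0.0712 0.0715 0.0719] 46
left finger y [0.0185 0.0189 0.0196 0.0203 0.0249 0.0293 0.0314] 121
tape y depth 0.051060155848900564 0.05091608318741877 68
side tape 0.05189150798573244 44
side + finger y (outer) [0.0819 0.0837 0.0856] 182
```

```bash
python3 -c "
from bench import *
print(close_job())"
```

```text
the job is handed in; nothing more can be done
None
```

I handed the job in at about 16 s, with the beech block standing on the backing board and pressed flat against the far rail. By the cameras it is centred on the pencil line to about 0.5 mm. It had been pushed at about 10–11 N by wrist force for over 2.8 s, and the arm was still gripping and pushing when I closed.

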